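Find the stamped gauge case and push it to the dispatch line

TASK

One of the two closed wooden gauge cases on the inspection table has a round stamp on its underside. With pushes of the fingers only, tip first one case and then the other over onto its side to see which has the stamp; after both are down, slide the stamped one, still lying on its side, until it lies across the dark dispatch line with the line running under about its middle. Leave the other case lying where it fell, do not grasp or lift anything, and do not disturb the bottle, the cup or the metal ring.

Things in the scene. Friction and masses are not known exactly. Their poses are not given: they have to be found in the camera images.
- case_a: One of two like cases, on the left or the right: closed, empty pale wooden case, a plain box 90 (own x) x 110 (own y) x 140 (own z) mm, 0.3 to 0.6 kg, loose, upright at the start, own x roughly along world x (away from the robot); dark seam, two flat brass latches on its +x face. Origin: centre of its underside. Pushed near the top it tips, pushed low it slides.
- case_b: The other case, the same as case_a in size, looks and mass range, origin likewise. Pushed near the top of its +x face, towards the robot, either case tips about its bottom edge at -x (balance point 33 degrees), falls onto its side by itself and then shows its underside towards +x, to the front camera.
- case_a_mid (a point): The middle of case_a, 70 mm above its underside.
- case_b_mid (a point): The middle of case_b, 70 mm above its underside.
- stamp (a point): Centre of the round stamp, a dark ring 72 mm across with a 30 mm dark dot in it, at the centre of the underside of one of the two cases (the case whose origin it coincides with). The other underside is blank wood. Not visible until that case is tipped.
- dispatch_line: The dispatch line: a flat dark strip on the white table, 360 mm long (own x, roughly world x) and 30 mm wide (own y), flush, nothing to bump into. It lies between the two cases. Origin: its centre.
- bottle: Bystander: pale plastic water bottle with a paper label, 64 mm across, 200 mm tall, loose, on the far left. Origin: centre of its underside.
- cup: Bystander: white plastic cup, 72 mm across the rim, 85 mm tall, loose, on the far right. Origin: centre of its underside.
- flange: Bystander: turned aluminium ring, 70 mm outside, 44 mm inside, 30 mm tall, loose, beyond the far end of the dispatch line. Origin: centre of its underside.

How it is judged (in metres and radians):
On the way, in this order (a step that is already met when the one before it is completed fails the run):
1. one case has been tipped onto its side ((angle between case_a's own z axis and vertical between 1.4 and 1.74 rad or angle between case_b's own z axis and vertical between 1.4 and 1.74 rad)), for 0.2 s.
2. both cases lie on their sides, neither yet pushed to the dispatch line (angle between case_a's own z axis and vertical between 1.4 and 1.74 rad and angle between case_b's own z axis and vertical between 1.4 and 1.74 rad and (y of case_a_mid in the frame of dispatch_line above 0.1 m or y of case_a_mid in the frame of dispatch_line below -0.1 m) and (y of case_b_mid in the frame of dispatch_line above 0.1 m or y of case_b_mid in the frame of dispatch_line below -0.1 m)), for 0.2 s.
At the end, for the whole second after the job is handed in: Both cases at rest on a side (own z within 0.17 rad of level). Middle of the stamped case within 30 mm of the line's centre line, and 200 mm of its centre along it. Middle of the other over 100 mm off the line, under 180 mm from its start (tipping alone moves it about 120 mm) (angle between case_a's own z axis and vertical between 1.4 and 1.74 rad and angle between case_b's own z axis and vertical between 1.4 and 1.74 rad and y of case_a_mid in the frame of dispatch_line between -0.03 and 0.03 m and x of case_a_mid in the frame of dispatch_line between -0.2 and 0.2 m and (y of case_b_mid in the frame of dispatch_line above 0.1 m or y of case_b_mid in the frame of dispatch_line below -0.1 m) and distance of case_b_mid from where it was at the start of the episode below 0.18 m and linear speed of each of case_a, case_b below 0.02 m/s and angular speed of each of case_a, case_b below 0.1 rad/s); the robot touches nothing.
It fails at once if a case is lifted off the table instead of being tipped and pushed (height (world z) of any of case_a_mid, case_b_mid above 0.115 m or (angle between case_a's own z axis and vertical between 1.4 and 1.74 rad and height (world z) of case_a_mid above 0.082 m) or (angle between case_b's own z axis and vertical between 1.4 and 1.74 rad and height (world z) of case_b_mid above 0.082 m)).
It fails at once if the bottle, the cup or the metal ring is disturbed (moved over 20 mm) (distance of any of bottle, cup, flange from where it was at the start of the episode above 0.02 m).
It also fails if it takes over 64 s, if anything falls off the work surface, if the arm or the gripper's body presses on something with over 40 N, if the wrist force passes 120 N, or if a joint passes its speed limit or range.

ROBOT

A 6-joint arm with a two-finger parallel gripper is mounted at the origin on the work surface. World frame = base frame: x ahead of the robot, y to its left, z up, the work surface at z = 0. Lengths are in mm, angles in rad, forces in N, time in s.
With the tool pointing down it reaches from about 350 to 975 mm from the base axis. Payload 7.1 kg.
Tool frame: the origin (TCP) lies at the very end of the fingers, on their centre line; the grasp point (between the pads) lies 19 mm behind it (ctrl.grip_point_offset is the distance from the TCP to the grasp point, in mm); z points along the fingers, y is the direction in which the jaws open and shut (so a half turn about z gives the same grasp; the last joint's range is limited). The gripper opens to 88 mm and grips with 3 to 60 N. Pads are 20 mm wide; open, the fingers measure 115 mm over their backs; the gripper's body (75 mm by 178 mm) begins 61 mm behind the grasp point.
Start: joints at [1.235, 0.423, 1.63, -0, 1.089, -0.019], TCP at [194.673, 593.892, 222.675] pointing down, gripper open.
Joint ranges: [-3, 3], [-0.9, 2.11], [0.09, 2.58], [-1.31, 4.45], [0.11, 2.69], [-2.54, 2.54]. Speed limits (rad/s): [2.39, 2.39, 3.01, 3.14, 3.14, 3.14].

INTERFACE

Orientations are given as a rotation vector (axis times angle).
In Python, from workcell import ctrl gives the robot as it stands.
- The arm moves only by the tool move_arm, never from a script. Its argument "increments" is one flat list of numbers, 5 for each row, row after row: the closure in counts, from 0 (fully open) to 255 (shut), then the shift along the tool's x, y, z in mm, then the turn about the tool's z in degrees. In form: [grip, dx, dy, dz, yaw, grip, dx, dy, dz, yaw, ...]. A call has 1 to 12 rows; each row is the pose to reach, as a shift and turn from the pose measured when the call began, along the tool's axes at that moment; what a row does not reach only later rows make up. A row lasts 1/8 s, in which the tool goes at most 62.5 mm and 10.7 degrees, less where a joint would pass 70% of its speed; a pose out of reach is approached as far as the arm can. A call with a gripper value outside its range is refused whole. The fingers move at their own pace and stop on an object; the grip force is fixed at half the most. Time passes only in rows, so rows that repeat a pose let the fingers close. It gives the time, the measured TCP pose, the force and the opening at its end, in the units of the state.
- ctrl.get_obs(): the state, without advancing time (a new reading comes with each control period).
- ctrl.get_image(name): name is "side" or "top" or "wrist"; returns a dict with "frame" (420x560x3 uint8, red, green, blue), "vertical_fov" (degrees; the focal length in pixels is half the picture's height over the tangent of half this angle, whatever the lens; pixels are square), "cx", "cy" (the principal point, pixels), "pose" (4x4, takes a point from camera to world coordinates); the wrist camera has in their place "mount" (4x4, takes a point from camera to tool coordinates, whose origin is the TCP and whose axes are the flange's). Camera axes: x right, y down, z forward; pixel columns grow to the right and rows downward; lengths in mm; the calibration is good to about 2 mm. The wrist camera is an equidistant fisheye: a pixel r from the principal point sees the ray r / f radians off the axis. A picture is of the moment at which its call begins: read the wrist's pose just before it. There is no depth.
- ctrl.close_job(): hands the job in, once; it reports no verdict.
The state is a dict: "t": time; "qpos": joint angles; "qvel": joint speeds; "joint_torque": joint torques, N m; "ee_pos": TCP position; "orientation": TCP orientation; "ft_force": force on the tool from outside, world axes, zero at the start; "moment": the same for the moment, N m; "width": finger opening in mm.
Only numpy, scipy, OpenCV 4.12 (cv2) and the standard library are available. Lean on these libraries where they do the work, as an engineer would, in place of code of your own. Each camera call takes 0.05 s, during which the arm holds its last target.

## Working session

There is one attempt and no reset: what is moved stays moved. The work goes in short steps, Python scripts to look and compute and a tool call to move; the robot and the scene stay as the last step left them, time stands still between calls to the robot, and variables do not carry over. Pictures are saved under pics/ and viewed, and the job is handed in when it is done.

Besides the shell and the picture viewer there is one more tool, called after "Emit:" by a JSON object that holds its "method" and its "body". move_arm: Moves the arm, as the interface text tells. Its arguments: {"type":"object","properties":{"increments":{"type":"array","items":{"type":"number"}}},"required":["increments"]}

```bash
mkdir -p pics; cat > h.py <<'E'
import numpy as np, cv2
from workcell import ctrl
from scipy.spatial.transform import Rotation as R
def snap(n,f):
    im=ctrl.get_image(n); cv2.imwrite('pics/'+f,im['frame'][:,:,::-1]); return im
def ray(im,u,v):
    f=210/np.tan(np.radians(im['vertical_fov'])/2)
    d=np.array([(u-im['cx'])/f,(v-im['cy'])/f,1.]);P=np.array(im['pose'])
    return P[:3,3],P[:3,:3]@d
def onz(im,u,v,z):
    o,d=ray(im,u,v); return o+d*(z-o[2])/d[2]
E
python3 - <<'E'
from h import *
for n in('side','top'):
    im=snap(n,n+'0.png');print(n,im['vertical_fov'],np.round(im['pose'],3).tolist())
o=ctrl.get_obs();print(o['t'],o['ee_pos'],o['orientation'],R.from_rotvec(o['orientation']).as_matrix().round(3),o['width'])
E
```

```text
side 43.906960734748054 [[0.977, -0.131, 0.168, 333.642], [-0.213, -0.623, 0.752, -1309.7], [0.007, -0.771, -0.637, 1164.487], [0.0, 0.0, 0.0, 1.0]]
top 50.325167833397586 [[-0.014, -0.981, 0.194, 383.638], [-0.999, 0.02, 0.026, -13.512], [-0.029, -0.193, -0.981, 1379.54], [0.0, 0.0, 0.0, 1.0]]
0.1 [194.51212244 593.43253122 221.97652157] [-4.95481384e-01 -3.10201685e+00  2.14971992e-03] [[-0.95   0.312 -0.   ]
 [ 0.312  0.95  -0.001]
 [ 0.    -0.001 -1.   ]] 88.01460884895913
```

View pics/side0.png

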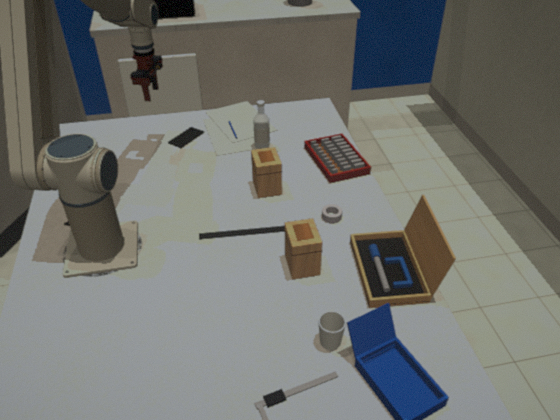

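View pics/top0.png

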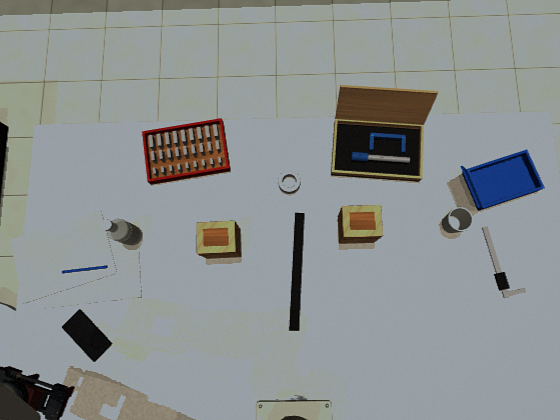

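```bash
python3 - <<'E'
from h import *
im=ctrl.get_image('top');f=im['frame'][:,:,::-1]
c=cv2.resize(f[170:340,90:490],None,fx=2,fy=2,interpolation=cv2.INTER_CUBIC);cv2.imwrite('pics/crop.png',c)
hsv=cv2.cvtColor(f.copy(),cv2.COLOR_BGR2HSV)
m=cv2.inRange(hsv,(8,70,90),(35,255,255))
n,l,s,ce=cv2.connectedComponentsWithStats(cv2.morphologyEx(m,cv2.MORPH_CLOSE,np.ones((5,5))))
for i in range(1,n):
    if s[i,4]>300 : print(s[i],cv2.minAreaRect(np.argwhere(l==i)[:,::-1].astype(np.float32)))
d=cv2.inRange(hsv,(0,0,0),(180,255,50));d[:205]=0;d[335:]=0;d[:,:285]=0;d[:,310:]=0
r=cv2.minAreaRect(np.argwhere(d>0)[:,::-1].astype(np.float32));print(r)
for p in cv2.boxPoints(r):print(onz(im,*p,0).round(1))
for nm,u,v,z in(('ring',289,183,30),('bottleTop',110,226,200),('cuprim',459,218,85)):print(nm,onz(im,u,v,z).round())
E
```

```text
[331 106  92  73 737] ((378.0908508300781, 141.09201049804688), (90.9762954711914, 67.94031524658203), 4.184916019439697)
[ 148  125   78   53 2088] ((185.75677490234375, 151.04052734375), (41.75734329223633, 75.13033294677734), 80.53767395019531)
[ 338  205   45   32 1218] ((360.0, 220.5), (31.0, 44.0), 90.0)
[ 197  221   39   33 1201] ((215.4917755126953, 236.81854248046875), (31.376693725585938, 38.414878845214844), 87.39744567871094)
((296.3765563964844, 271.4688415527344), (9.188522338867188, 117.45328521728516), 2.862405300140381)
[306.7   8.    0. ]
[664.8 -16.7   0. ]
[662.7 -45.5   0. ]
[305.1 -19.5   0. ]
ring [753.  -1.  30.]
bottleTop [597. 485. 200.]
cuprim [ 622. -495.   85.]
```

View pics/crop.png

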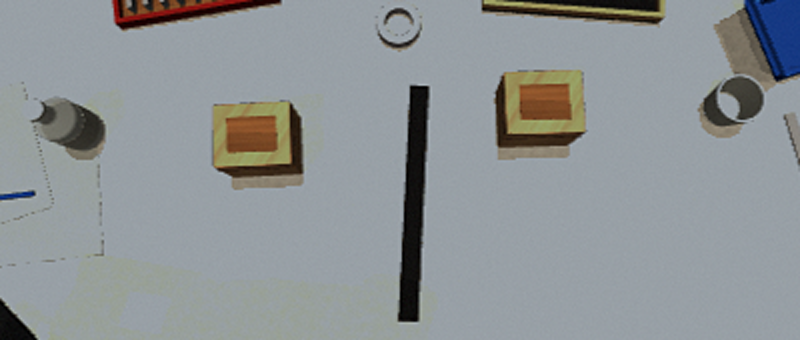

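```bash
python3 - <<'E'
from h import *
im=ctrl.get_image('top')
for q in ([(213,104),(291,101),(291,163),(215,168)],[(505,71),(583,71),(585,133),(505,133)]):
    p=np.array([onz(im,90+u/2,170+v/2,140) for u,v in q]);print(p[:,:2].round().tolist(),p.mean(0).round())
im=snap('wrist','w0.png');print(im['vertical_fov'],im['cx'],im['cy'],np.round(im['mount'],3).tolist())
im=ctrl.get_image('side');cv2.imwrite('pics/sc.png',cv2.resize(im['frame'][130:290,190:360,::-1],None,fx=3.5,fy=3.5))
E
```

```text
[[615.0, 263.0], [617.0, 152.0], [529.0, 151.0], [524.0, 258.0]] [571. 206. 140.]
[[654.0, -152.0], [652.0, -261.0], [563.0, -259.0], [565.0, -148.0]] [ 609. -205.  140.]
65.70646984690485 278.58505454322363 208.06344940298268 [[0.001, -0.963, -0.269, 73.462], [1.0, 0.001, -0.0, -0.847], [0.0, -0.269, 0.963, -161.999], [0.0, 0.0, 0.0, 1.0]]
```

View pics/w0.png

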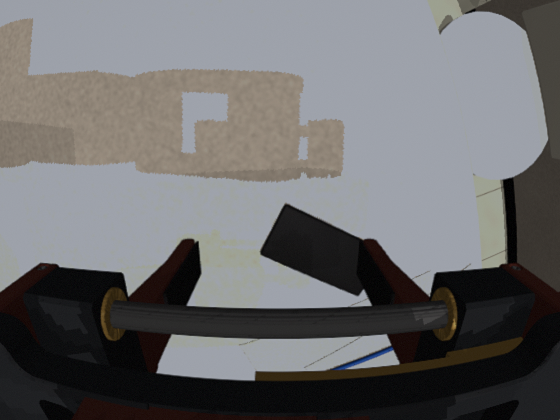

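View pics/sc.png

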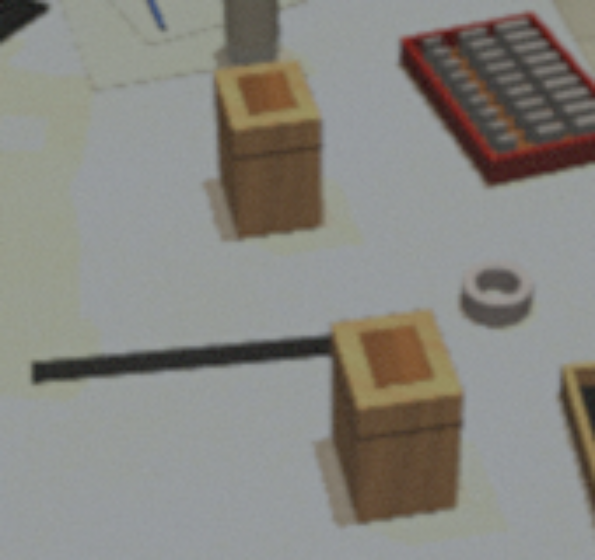

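Emit:
{"method": "move_arm", "body": {"increments": [110, -50, -17.5, 0, 10, 110, -100, -35, 0, 20, 110, -150, -52, 0, 30, 110, -200, -70, 0, 40, 110, -250, -87, 0, 50, 110, -300, -105, 0, 60, 110, -350, -122, 0, 70, 110, -400, -140, 0, 80, 110, -450, -157, 0, 90, 110, -500, -175, 0, 100, 110, -550, -192, 0, 110, 110, -601, -210, 0, 120]}}

```text
t: 1.8
ee_pos: [701.5, 205.8, 222.4]
orientation: [2.937, 1.113, -0.001]
ft_force: [0.6, -0.3, 0.2]
width: 50.0
```

```bash
cat > st.py <<'E'
from h import *
o=ctrl.get_obs();M=R.from_rotvec(o['orientation']).as_matrix();print(o['t'],np.round(o['ee_pos'],1),M.round(3).tolist(),'w',round(o['width'],1),'q',np.round(o['qpos'],2),'F',np.round(o['ft_force'],1))
print('yaw',np.degrees(np.arctan2(M[1,0],M[0,0])))
import sys
if len(sys.argv)>2:
    d=np.array([float(a) for a in sys.argv[1:4]])-o['ee_pos'];print('tool delta',(M.T@d).round(1))
E
python3 st.py 690 206 222
```

```text
1.8 [701.5 205.8 222.4] [[0.749, 0.663, -0.0], [0.663, -0.749, -0.0], [-0.0, 0.0, -1.0]] w 50.0 q [ 0.27  0.58  1.37 -0.    1.19  1.12] F [ 0.6 -0.3  0.2]
yaw 41.518871480427364
tool delta [-8.5 -7.8  0.4]
```

Emit:
{"method": "move_arm", "body": {"increments": [110, 0, 0, 20, 10, 110, 0, 0, 40, 20, 110, 0, 0, 60, 30, 110, 0, 0, 80, 40, 110, 0, 0, 99, 41, 110, 0, 0, 99, 41]}}

```text
t: 2.55
ee_pos: [700.3, 205.4, 121.4]
orientation: [3.14, 0.019, -0.006]
ft_force: [-0.3, 0.1, 0.7]
width: 49.9
```

```bash
python3 st.py 540 206 122; python3 - <<'E'
from h import *
snap('wrist','w1.png')
E
```

```text
2.55 [700.3 205.4 121.4] [[1.0, 0.012, -0.004], [0.012, -1.0, -0.001], [-0.004, 0.001, -1.0]] w 49.9 q [ 0.27  0.68  1.43 -0.    1.03  1.83] F [-0.3  0.1  0.7]
yaw 0.6911348451118998
tool delta [-1.602e+02 -2.500e+00 -1.000e-01]
```

View pics/w1.png

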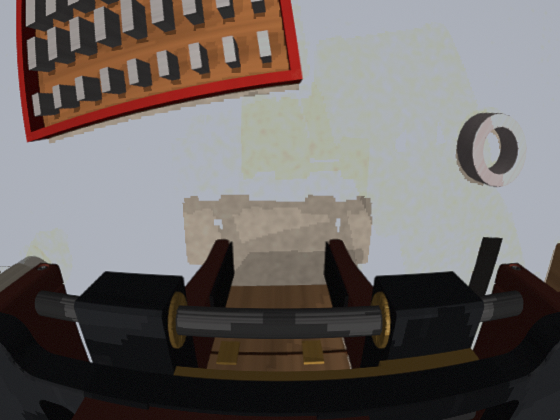

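Emit:
{"method": "move_arm", "body": {"increments": [110, -35, 0, 0, 0, 110, -65, 0, 0, 0, 110, -77, 0, 0, 0, 110, -87, 0, 0, 0, 110, -97, 0, 0, 0, 110, -107, 0, 0, 0, 110, -117, 0, 0, 0, 110, -125, 0, 0, 0]}}

```text
t: 3.6
ee_pos: [574.7, 204.0, 122.5]
orientation: [3.14, 0.018, -0.005]
ft_force: [1.3, -0.4, 1.1]
width: 50.3
```

```bash
python3 - <<'E'
from h import *
im=snap('side','s.png')
cv2.imwrite('pics/s1.png',cv2.resize(im['frame'][100:290,190:400,::-1],None,fx=3,fy=3))
E
```

```text
(no output)
```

View pics/s1.png

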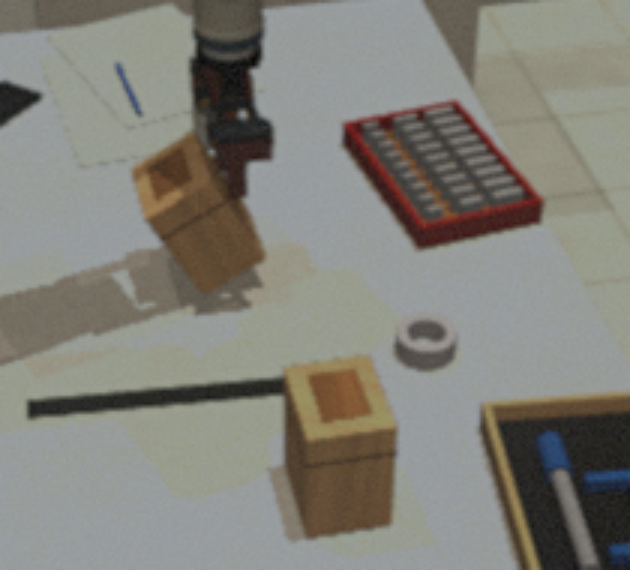

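Tipping cleanly, close to balance (tilted about 30°). I'll push a little further, then let it fall and back away.

Emit:
{"method": "move_arm", "body": {"increments": [110, -10, 0, 0, 0, 110, -18, 0, 0, 0, 110, -24, 0, 0, 0, 110, -24, 0, 0, 0, 110, -24, 0, 0, 0, 110, -24, 0, 0, 0, 110, -24, 0, 0, 0]}}

```text
t: 4.53
ee_pos: [549.8, 203.6, 122.3]
orientation: [3.14, 0.018, -0.007]
ft_force: [0.5, 0.1, -0.3]
width: 49.8
```

```bash
python3 - <<'E'
from h import *
im=snap('side','s.png')
cv2.imwrite('pics/s2.png',cv2.resize(im['frame'][100:290,190:400,::-1],None,fx=3,fy=3))
E
python3 st.py
```

```text
4.575 [549.7 203.6 122.3] [[1.0, 0.012, -0.005], [0.012, -1.0, -0.001], [-0.005, 0.001, -1.0]] w 49.7 q [0.33 0.5  1.78 0.   0.87 1.89] F [ 0.2 -0.1 -0.3]
yaw 0.6683579766476738
```

View pics/s2.png

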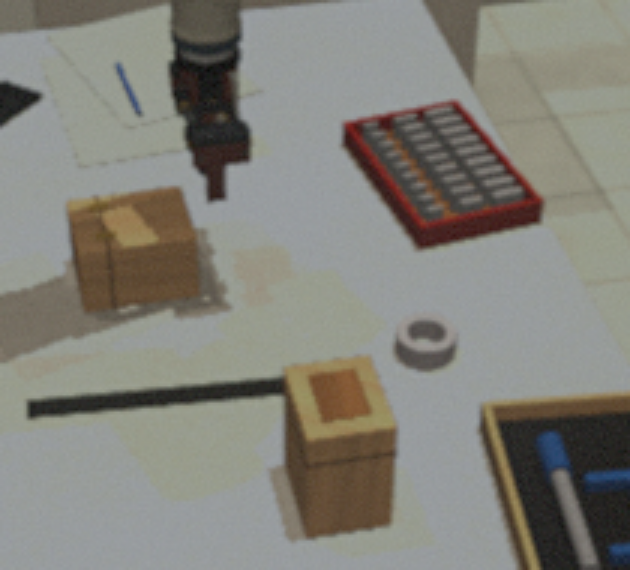

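Emit:
{"method": "move_arm", "body": {"increments": [110, 40, 0, 0, 0, 110, 90, 0, 0, 0, 110, 140, 0, -20, 0, 110, 150, 0, -40, 0, 110, 150, 0, -40, 0]}}

```text
t: 5.2
ee_pos: [701.5, 205.5, 162.8]
orientation: [3.141, 0.017, -0.003]
ft_force: [-0.5, -0.1, -0.1]
width: 50.0
```

```bash
python3 - <<'E'
from h import *
snap('wrist','w2.png')
E
python3 st.py 700 -205 200
```

```text
5.25 [699.9 205.4 161.5] [[1.0, 0.011, -0.004], [0.011, -1.0, -0.001], [-0.004, 0.001, -1.0]] w 49.9 q [ 0.27  0.64  1.41 -0.    1.1   1.83] F [-0.4 -0.6  0.5]
yaw 0.6542176748341889
tool delta [ -4.7 410.4 -38. ]
```

View pics/w2.png

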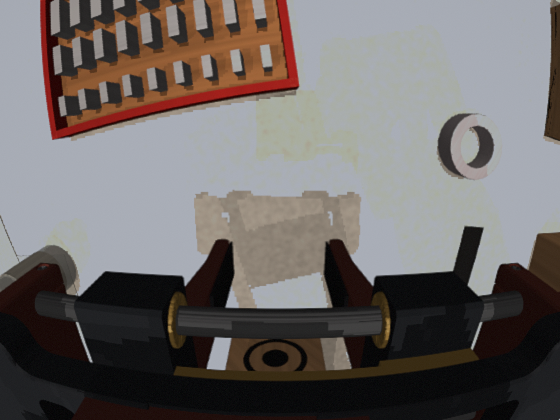

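Emit:
{"method": "move_arm", "body": {"increments": [110, 0, 50, 0, 0, 110, -1, 110, 0, 0, 110, -2, 170, 0, 0, 110, -3, 230, 0, 0, 110, -4, 290, 0, 0, 110, -4, 350, 0, 0, 110, -5, 400, 10, 0, 110, -5, 410, 30, 0, 110, -5, 410, 40, 0, 110, -5, 410, 40, 0]}}

```text
t: 6.5
ee_pos: [698.2, -202.5, 120.1]
orientation: [-3.141, -0.02, 0.012]
ft_force: [0.7, 0.7, -0.1]
width: 50.1
```

```bash
python3 - <<'E'
from h import *
snap('wrist','w3.png')
E
python3 st.py 588 -205 122
```

```text
6.55 [ 699.  -202.7  121.3] [[1.0, 0.013, -0.006], [0.013, -1.0, -0.001], [-0.006, 0.001, -1.0]] w 49.9 q [-0.3   0.68  1.43 -0.    1.03  1.26] F [-0.6  0.4  0.5]
yaw 0.7649746936890984
tool delta [-1.11e+02  9.00e-01 -1.00e-01]
```

View pics/w3.png

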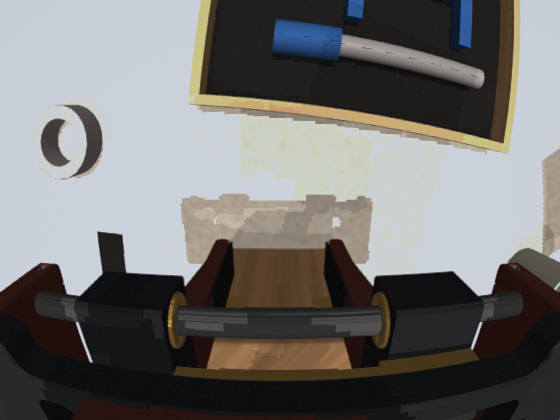

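Emit:
{"method": "move_arm", "body": {"increments": [110, -20, 0, 0, 0, 110, -32, 0, 0, 0, 110, -42, 0, 0, 0, 110, -52, 0, 0, 0, 110, -62, 0, 0, 0, 110, -72, 0, 0, 0, 110, -82, 0, 0, 0, 110, -90, 0, 0, 0, 110, -98, 0, 0, 0, 110, -106, 0, 0, 0, 110, -112, 0, 0, 0, 110, -112, 0, 0, 0]}}

```text
t: 8.05
ee_pos: [586.5, -204.1, 121.8]
orientation: [3.141, 0.021, -0.01]
ft_force: [-0.4, -1.2, -0.2]
width: 50.1
```

Emit:
{"method": "move_arm", "body": {"increments": [110, 0, 0, 0, 0, 110, 0, 0, 0, 0, 110, 0, 0, 0, 0, 110, 0, 0, 0, 0]}}

```text
t: 8.55
ee_pos: [586.6, -204.1, 121.9]
orientation: [3.141, 0.021, -0.01]
ft_force: [0.4, 0.6, -0.0]
width: 50.1
```

```bash
python3 - <<'E'
from h import *
im=snap('side','s.png')
cv2.imwrite('pics/s3.png',cv2.resize(im['frame'][100:290,190:400,::-1],None,fx=3,fy=3))
E
python3 st.py
```

```text
8.6 [ 586.6 -204.1  121.8] [[1.0, 0.013, -0.006], [0.013, -1.0, -0.0], [-0.006, 0.0, -1.0]] w 49.8 q [-0.35  0.54  1.7  -0.    0.9   1.21] F [ 0.4  0.7 -0.5]
yaw 0.7588111408231697
```

View pics/s3.png

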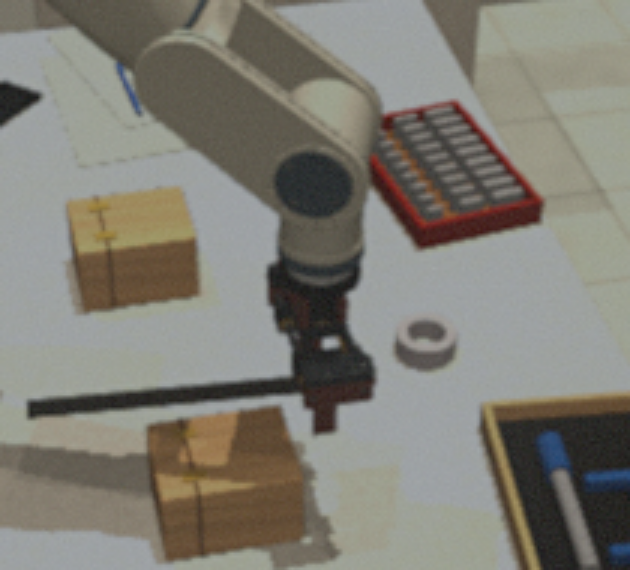

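Emit:
{"method": "move_arm", "body": {"increments": [110, 40, 0, -10, 0, 110, 90, 0, -30, 0, 110, 113, 0, -60, 0, 110, 113, 0, -80, 0, 110, 113, 0, -80, 0]}}

```text
t: 9.22
ee_pos: [699.9, -202.8, 202.5]
orientation: [3.14, 0.021, -0.008]
ft_force: [0.3, 0.3, -0.3]
width: 49.8
```

```bash
python3 - <<'E'
from h import *
snap('wrist','w4.png')
im=snap('top','t4.png');f=im['frame'][:,:,::-1]
cv2.imwrite('pics/t4c.png',cv2.resize(f[180:350,150:410],None,fx=3,fy=3,interpolation=cv2.INTER_CUBIC))
E
python3 st.py 456 330 200
```

```text
9.325 [ 698.5 -202.5  200.3] [[1.0, 0.013, -0.008], [0.013, -1.0, 0.0], [-0.008, -0.0, -1.0]] w 50.0 q [-0.3   0.6   1.39 -0.    1.16  1.26] F [-0.4  1.2  1. ]
yaw 0.7349256503119497
tool delta [-235.6 -535.6    2.3]
```

View pics/w4.png

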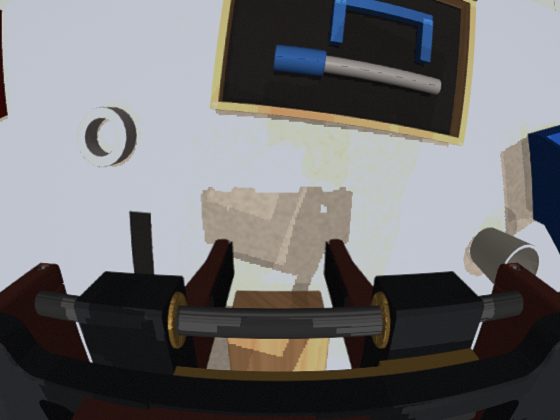

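View pics/t4c.png

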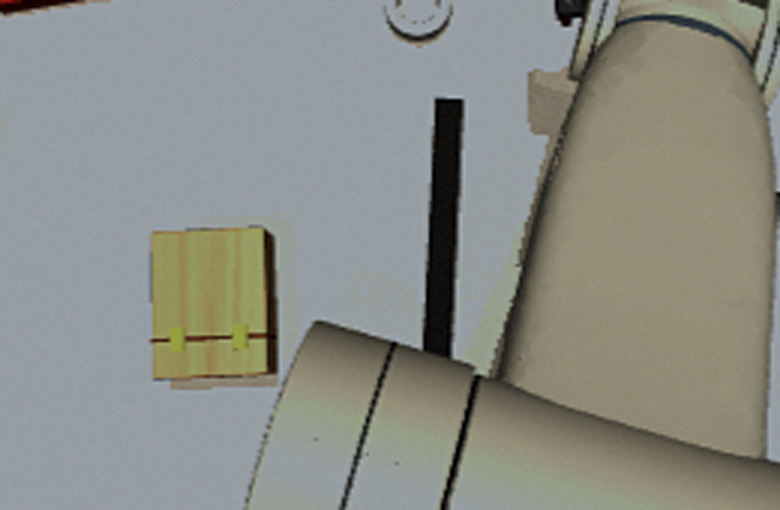

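```bash
python3 - <<'E'
from h import *
im=ctrl.get_image('top')
p=np.array([onz(im,150+u/3,180+v/3,90) for u,v in [(151,232),(264,228),(268,374),(154,380)]]);print(p.round().tolist(),p.mean(0).round())
E
python3 st.py 460 320 200
```

```text
[[519.0, 260.0, 90.0], [521.0, 150.0, 90.0], [383.0, 146.0, 90.0], [379.0, 254.0, 90.0]] [451. 203.  90.]
9.375 [ 698.3 -202.5  199.9] [[1.0, 0.013, -0.009], [0.013, -1.0, 0.0], [-0.009, -0.0, -1.0]] w 49.9 q [-0.3   0.6   1.39 -0.    1.16  1.26] F [ 0.4 -0.2 -0.3]
yaw 0.7323756692353698
tool delta [-231.6 -525.5    2.1]
```

Emit:
{"method": "move_arm", "body": {"increments": [110, -20, -44, 0, -7, 110, -40, -88, 0, -15, 110, -60, -131, 0, -22, 110, -80, -175, 0, -30, 110, -100, -219, 0, -38, 110, -120, -263, 0, -46, 110, -140, -306, 0, -54, 110, -160, -350, 0, -62, 110, -180, -394, 0, -70, 110, -200, -437, 0, -78, 110, -220, -481, 0, -86, 110, -240, -525, 0, -90]}}

```text
t: 10.88
ee_pos: [449.9, 319.7, 201.2]
orientation: [-2.199, -2.234, 0.013]
ft_force: [0.4, -0.4, -0.7]
width: 49.7
```

```bash
python3 st.py 451 320 35
```

```text
10.875 [449.9 319.7 201.2] [[-0.015, 1.0, -0.011], [1.0, 0.015, -0.001], [-0.001, -0.011, -1.0]] w 49.7 q [0.59 0.35 1.8  0.01 1.   0.57] F [ 0.4 -0.4 -0.7]
yaw 90.88310169018293
tool delta [  0.4   2.9 166.2]
```

Lower to z≈35 beside the case, then look.

Emit:
{"method": "move_arm", "body": {"increments": [110, 0, 1, 40, 0, 110, 0, 1, 85, 0, 110, 0, 2, 130, 0, 110, 0, 2, 155, 0, 110, 0, 3, 165, 0, 110, 0, 3, 165, 0]}}

```text
t: 11.62
ee_pos: [450.6, 319.0, 35.7]
orientation: [-2.2, -2.233, 0.015]
ft_force: [0.1, -1.0, -0.5]
width: 49.7
```

```bash
python3 - <<'E'
from h import *
snap('top','t5.png'); 
E
python3 st.py 451 80 35
```

```text
11.675 [451.2 319.5  36.5] [[-0.015, 1.0, -0.011], [1.0, 0.015, -0.001], [-0.001, -0.011, -1.0]] w 49.9 q [0.59 0.6  1.88 0.01 0.67 0.57] F [-0.1  0.6  0.1]
yaw 90.86741563283319
tool delta [-239.4   -3.8    1.7]
```

View pics/t5.png

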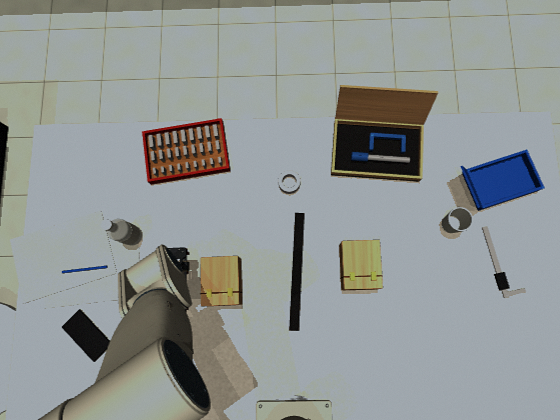

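Emit:
{"method": "move_arm", "body": {"increments": [110, -25, 0, 0, 0, 110, -45, 0, 0, 0, 110, -57, -1, 0, 0, 110, -70, -1, 0, 0, 110, -83, -1, 0, 0, 110, -97, -1, 0, 0, 110, -111, -1, 0, 0, 110, -125, -2, 0, 0, 110, -139, -2, 0, 0, 110, -151, -2, 0, 0, 110, -160, -2, 0, 0, 110, -160, -2, 0, 0]}}

```text
t: 13.18
ee_pos: [451.7, 158.9, 37.0]
orientation: [-2.201, -2.233, 0.012]
ft_force: [0.1, 0.2, 0.3]
width: 49.9
```

```bash
python3 - <<'E'
from h import *
im=snap('top','t6.png');f=im['frame'][:,:,::-1]
cv2.imwrite('pics/t6c.png',cv2.resize(f[180:350,150:410],None,fx=3,fy=3,interpolation=cv2.INTER_CUBIC))
E
python3 st.py 451 49 35
```

```text
13.225 [451.5 159.1  36.8] [[-0.015, 1.0, -0.011], [1.0, 0.015, -0.001], [-0.001, -0.011, -1.0]] w 49.9 q [0.31 0.53 2.04 0.   0.58 0.29] F [-0.  -0.6  0.2]
yaw 90.8413069068872
tool delta [-110.1   -2.1    1.9]
```

View pics/t6c.png

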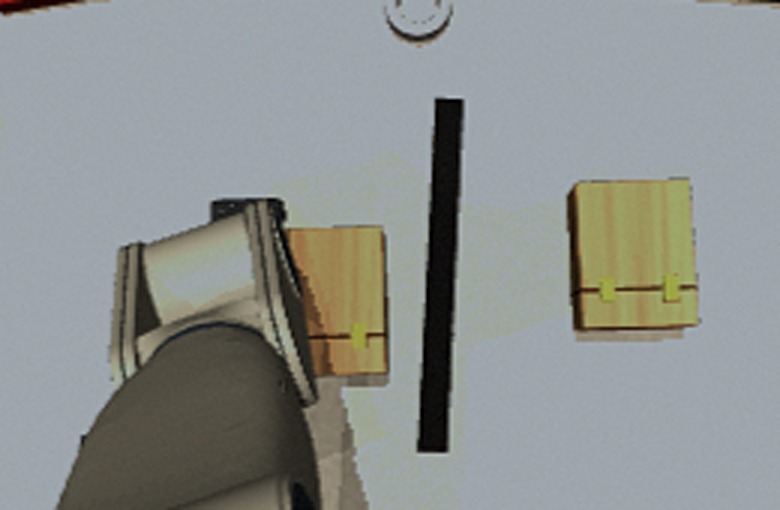

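```bash
python3 - <<'E'
from h import *
im=ctrl.get_image('top')
for u,v in [(383,228),(386,374)]: print(onz(im,150+u/3,180+v/3,90).round(1))
E
```

```text
[519.4  35.3  90. ]
[381.4  34.2  90. ]
```

Emit:
{"method": "move_arm", "body": {"increments": [110, -10, 0, 0, 0, 110, -22, 0, 0, 0, 110, -35, 0, 0, 0, 110, -48, -1, 0, 0, 110, -61, -1, 0, 0, 110, -74, -1, 0, 0, 110, -86, -2, 0, 0, 110, -96, -2, 0, 0, 110, -102, -2, 0, 0, 110, -105, -2, 0, 0, 110, -105, -2, 0, 0]}}

```text
t: 14.65
ee_pos: [451.0, 54.0, 36.8]
orientation: [-2.2, -2.233, 0.014]
ft_force: [0.7, -0.0, -0.6]
width: 49.9
```

Emit:
{"method": "move_arm", "body": {"increments": [110, 30, 0, 0, 0, 110, 80, 0, 0, 0, 110, 120, 0, -40, 0, 110, 160, 0, -90, 0, 110, 210, 0, -130, 0, 110, 260, 0, -150, 0, 110, 260, 0, -150, 0, 110, 260, 0, -150, 0]}}

```text
t: 15.65
ee_pos: [447.9, 313.6, 185.8]
orientation: [-2.199, -2.234, 0.016]
ft_force: [0.4, -0.6, 0.7]
width: 50.2
```

```bash
python3 - <<'E'
from h import *
im=snap('top','t7.png');f=im['frame'][:,:,::-1]
cv2.imwrite('pics/t7c.png',cv2.resize(f[180:350,150:410],None,fx=3,fy=3,interpolation=cv2.INTER_CUBIC))
snap('side','s7.png')
E
python3 st.py
```

```text
15.75 [448.  312.7 185.4] [[-0.014, 1.0, -0.013], [1.0, 0.014, -0.003], [-0.003, -0.013, -1.0]] w 50.2 q [0.58 0.36 1.83 0.01 0.97 0.57] F [ 0.  -0.2  0.2]
yaw 90.81917321776503
```

View pics/t7c.png

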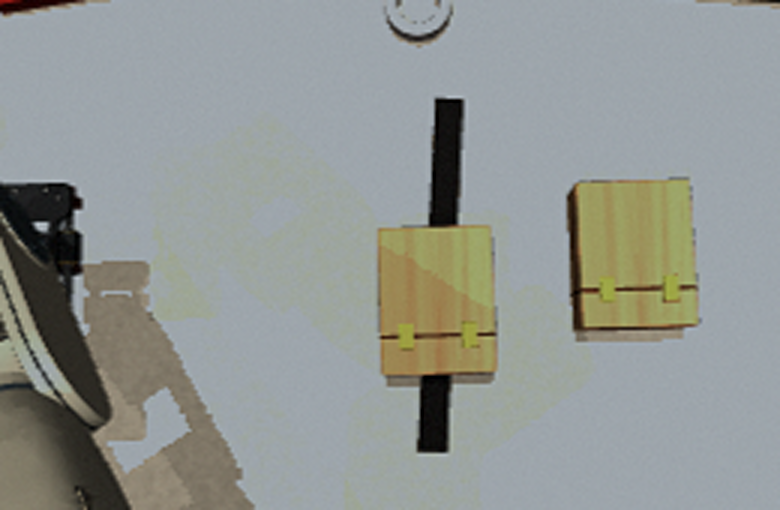

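View pics/s7.png

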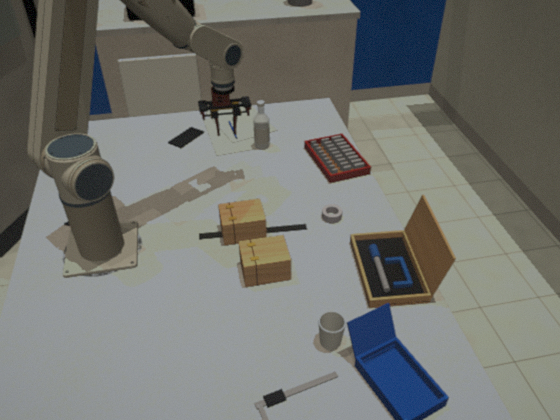

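```bash
python3 - <<'E'
from h import *
im=ctrl.get_image('top')
a=np.array([306,-5.8]);b=np.array([663.7,-31.1]);c=(a+b)/2;x=(b-a)/np.linalg.norm(b-a);y=np.array([-x[1],x[0]])
for q in ([(378,230),(493,226),(495,375),(382,376)],[(576,182),(691,180),(697,324),(577,328)]):
    p=np.array([onz(im,150+u/3,180+v/3,90) for u,v in q])[:,:2];m=p.mean(0);print(m.round(1),'line',((m-c)@x).round(1),((m-c)@y).round(1))
print('ring',onz(im,289,183,30).round())
E
```

```text
[448.9 -15.2] line -36.1 0.7
[ 491.5 -205.3] line 19.8 -185.9
ring [753.  -1.  30.]
```

```bash
python3 -c "
from workcell import ctrl
print(ctrl.close_job())"
```

```text
the job is handed in; nothing more can be done
None
```

I tipped the left case and then the right one with finger pushes. The stamp was on the left case: the wrist camera showed its ring and dot, and what I could see of the right underside was blank wood. I then slid the left case along on its side until it lay across the dispatch line.

- **Stamped case:** my last top-view check put its middle about 1 mm off the line's centre line and 36 mm from its centre along it.
- **Other case:** it lies where it fell, about 186 mm off the line and about 120 mm from its start.
- **Bystanders:** the ring's pixel position was unchanged; the bottle and cup looked unmoved by eye, but I did not measure them again.
- **Arm:** clear of everything when I handed in, at about 16 s. No check failed or disagreed, and the hand-in reported no verdict.

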